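# Hold an armature down in the sprung test nest

### The arm

A 6-joint arm with a two-finger parallel gripper is mounted at the origin on the work surface. World frame = base frame: x ahead of the robot, y to its left, z up, the work surface at z = 0. Lengths are in m, angles in rad, forces in N, time in s.
With the tool pointing down it reaches from about 0.35 to 0.85 m from the base axis. Payload 8.1 kg.
Tool frame: the origin (TCP) lies between the finger pads; the fingertips stand 14 mm ahead of it and the grasp point (between the pads) lies 5 mm behind it (robot.tcp_to_tips is the z of the fingertips in the tool frame, in m); z points along the fingers, y is the line along which they close (so a half turn about z gives the same grasp; the last joint's range is limited). The gripper opens to 93 mm and grips with 3 to 60 N. Pads are 15 mm wide; open, the fingers measure 128 mm over their backs; the gripper's body (75 mm by 188 mm) begins 65 mm behind the grasp point.
Start: joints at [-1.41, 0.13, 1.488, -0, 1.523, -0.085], TCP at [0.146, -0.582, 0.213] pointing down, gripper open.
Joint ranges: [-2.96, 2.96], [-0.89, 2.26], [0.02, 2.5], [-1.34, 4.48], [0, 2.73], [-2.66, 2.66]. Speed limits (rad/s): [2.39, 2.39, 2.79, 3.14, 3.14, 3.14].

### API

Orientations are given as a rotation vector (axis times angle).
In Python, from plant import sensors, read_camera, robot gives the robot as it stands.
- The arm moves only by the tool jog_arm, called after "Call:" by a JSON object that holds its "api" and its "payload", one argument or row to a line. Schema: {"type":"object","properties":{"increments":{"type":"array","items":{"type":"array","prefixItems":[{"type":"number"},{"type":"array","items":{"type":"number"},"minItems":3,"maxItems":3},{"type":"number"}],"minItems":3,"maxItems":3},"minItems":1,"maxItems":20},"clamp_n":{"type":"number"},"only":{"type":"string"},"quiet":{"type":"boolean"},"lines":{"type":"string"}},"required":["increments"],"additionalProperties":false}. increments is a list of rows, 1 to 20 of them, each written [opening, [dx, dy, dz], turn]: the finger opening in m, then dx, dy, dz in shares of the most that a row can go, 1 being 50 mm, then a turn about the tool's z in parts of the range, where 1.0 means 2 rad; each row shifts and turns the commanded pose from where the row before left it, along the tool's axes as they then stand; what a row does not reach is not made up. A row lasts 1/10 s, in which the tool goes at most 0.05 m and 0.15 rad, less where a joint would pass 70% of its speed; a pose out of reach is approached as far as the arm can. The fingers move at their own pace and stop on an object; clamp_n is the grip in N (left out, the last holds). Time passes only in rows, so rows that do not move let the fingers close. The tool returns the time, the measured TCP pose, the force, the opening and the grip force at its end. only (a regular expression) keeps the lines of the reply that match it, lines (a string "A,B") keeps lines A to B, and quiet returns only ok. A shift or turn number past 1, either way, is cut back to 1. Input that does not fit is refused with a message, and nothing moves.
- sensors.read_state(): the state, without advancing time (a new reading comes with each control period).
- read_camera(name): name is "scene" or "top" or "wrist"; returns a dict with "image" (400x640x3 uint8, red, green, blue), "depth" (400x640 float32, m along the optical axis (not along the pixel's ray), 0 where there is no reading), "fx", "fy", "cx", "cy" (pixels), "R" (3x3) and "t" (3): a world point X has camera coordinates R X + t. Camera axes: x right, y down, z forward; pixel columns grow to the right and rows downward; lengths in m; the calibration is good to about 2 mm. A picture is of the moment at which its call begins.
- robot.close_job(): hands the job in; it is judged then, once.
The state is a dict: "t": time; "q": joint angles; "dq": joint speeds; "joint_torque": joint torques, N m; "tool_pos": TCP position; "orientation": TCP orientation; "force": force on the tool from outside, world axes, zero at the start; "wrist_torque": the same for the moment, N m; "opening": finger opening in m; "gripper_force": force on a finger pad.
Only numpy, scipy, OpenCV 4.12 (cv2) and the standard library are available. Lean on these libraries where they do the work, as an engineer would, in place of code of your own. Each camera call takes 0.05 s, during which the arm holds its last target. There are 200 camera calls.

### The job

Get the small test station ready and put the wound armature on it: lift the loose dust cap off the sprung ring, set it fully home in the empty parking collar beside it and let go of it; then take the wound armature (copper windings and commutator, not the plain cage rotor) out of its wooden block and stand it upright, commutator down, in the sprung ring. Press it straight down against the spring to the bottom stop for the reading, and finish the program right there, still holding it down with the spring fully compressed. Leave the other things on the bench where they are.

Things in the scene. Friction and masses are not known exactly. Their poses are not given: they have to be found in the camera images.
- station: Test station, fixed to the bench: brown phenolic plate 160 x 230 x 10 mm (its x, y). Origin: centre of the plate's underside; z up. On it: the sprung ring, axis at (-20, -55) mm; the parking collar, axis at (-20, +65) mm; a grey reading head, 44 x 84 mm, centred at (56, 5) mm, top 42 mm over the bench.
- seat (a point): Seat of the sprung ring, on its axis, moving with it, 48 mm above the bench at rest: top of an 84 mm aluminium plate with a 16 mm centre hole, on three sprung bolts. A brass collar stands 12 mm above the seat: outside 50 mm, bore 34 mm, the last 4 mm coned out to 42 mm. The commutator enters this bore and its end face rests on the seat; below is room for the 22 mm shaft at full travel.
- nest_ring (a joint): How far the sprung ring is pressed down, in m: 0 at rest (up), 0.010 at the hard bottom stop. The spring starts to give at about 7.5 N and takes about 18.5 N at the stop (1.1 N per mm); the armature's weight alone does not press it down, released it comes back up. At the stop it is rigid: best felt as a steep rise in force, as this reading is noisy.
- park (a point): Middle of the parking collar's top rim, 45 mm above the bench, z up. The collar is an aluminium tube on the station's plate: outside 50 mm, bore 34 mm, 29 mm deep, the last 4 mm coned out to 42 mm. The cap is home when its flange lies on the rim: its origin is then at this point.
- cap: Loose black plastic dust cap, 60 g, at the start in the sprung ring's brass collar, flange on its rim (60 mm above the bench). Origin: on its axis, underside of the flange; z up. Flange 56 mm diameter, z 0 to 4 mm; plug below it 30 mm diameter, 8 mm long; upright round knob 20 mm diameter, z 4 to 36 mm, to hold it by.
- armature: Wound armature, 0.57 to 0.73 kg, upright in block_a, commutator down, its face on the block's top. Origin: on its axis, lower end face of the commutator; z up. Shaft 10 mm diameter from z = -22 mm; copper commutator 30 mm, z 0 to 18; windings up to 46 mm, z 18 to 30; bare steel stack 48 mm diameter, z 30 to 70 mm (hold it here); windings to z = 79; shaft end at z = 92 mm.
- block_a: Wooden block that holds the armature at the start, fixed: 80 x 80 x 40 mm with an upright 17 mm hole through its middle. Origin: centre of its underside. Its place and the other block's are drawn at random.
- block_b: The same kind of wooden block, fixed, that holds the cage rotor.
- rotor: Bystander: plain squirrel-cage rotor without copper or commutator, standing upright in block_b: dark steel stack 48 mm diameter between two aluminium end rings. Origin: on its axis, at the lower end ring's face; top of its shaft at z = 88 mm.
- rule: Bystander: steel rule, 300 x 28 x 3 mm, lying flat. Origin: its middle, underside.
- mallet: Bystander: rubber mallet with a wooden handle, 260 mm long, lying flat along its x.
- spool: Bystander: small spool of copper wire standing upright, 64 mm diameter, 50 mm high.
- bearing: Bystander: ball bearing lying flat, 35 mm diameter, 11 mm high.
- tin: Bystander: round varnish tin, 77 mm diameter, 89 mm high.
- tray: Bystander: open grey tray of straw-coloured slot wedges, 160 x 110 x 30 mm.

How it is judged:
On the way:
1. the dust cap is fully home in the parking collar and let go (horizontal distance between cap and park below 0.005 m and z of cap in the frame of park between -0.003 and 0.003 m and angle between cap's own z axis and vertical below 0.08 rad and contact force between cap and the arm below 0.1 N and contact force between cap and the fingers below 0.1 N), for 0.2 s.
At the end, for the whole second after the job is handed in: Cap let go in the parking collar (5 mm of its axis, flange 3 mm of the rim, tilt under 0.08 rad). Armature still in the sprung ring (4 mm of its axis, 3 mm of the seat, tilt under 0.08 rad), robot holding it; ring over 8 of its 10 mm down, over 10 N on the station; bystanders within 30 mm (all of step 1 and value of joint nest_ring above 0.008 m and horizontal distance between armature and seat below 0.004 m and z of armature in the frame of seat between -0.003 and 0.003 m and angle between armature's own z axis and vertical below 0.08 rad and linear speed of armature below 0.02 m/s and contact force between armature and station above 10 N and (contact force between armature and the fingers above 3 N or contact force between armature and the arm above 3 N)); the arm keeps its last pose, push and grip.
It fails at once if the cage rotor is shifted by more than 30 mm (distance of rotor from where it was at the start of the episode above 0.03 m).
It fails at once if another bystander (rule, mallet, spool, bearing, tin or tray) is shifted by more than 30 mm (distance of any of rule, mallet, spool, bearing, tin, tray from where it was at the start of the episode above 0.03 m).
It also fails if it takes over 72 s, if anything falls off the work surface, if the arm or the gripper's body presses on something with over 40 N, if the wrist force passes 120 N, or if a joint passes its speed limit or range.

## Working session

There is one attempt and no reset: what is moved stays moved. The work goes in short steps, Python scripts to look and compute and a tool call to move; the robot and the scene stay as the last step left them, time stands still between calls to the robot, and variables do not carry over. Pictures are saved under pics/ and viewed, at most 10 in all, crops included, and the job is handed in when it is done.

```bash
ls; mkdir -p pics; python3 - <<'E'
from plant import sensors, read_camera, robot
import cv2,numpy as np
for n in ("scene","top"):
    c=read_camera(n); cv2.imwrite(f"pics/{n}0.png",c["image"][:,:,::-1]); np.savez(f"/tmp/{n}0.npz",**c)
    print(n,c["fx"],c["fy"],c["cx"],c["cy"],c["R"],c["t"], -c["R"].T@c["t"])
print(sensors.read_state())
E
```

```text
pics
scene 425.8278758522808 425.8278758522808 316.36130081538823 200.67563485119933 [[ 0.52766732  0.84929722 -0.01616881]
 [ 0.67393574 -0.43015055 -0.60065058]
 [-0.51708589  0.30604694 -0.79934814]] [-0.27839384 -0.34450267  1.52239972] [ 1.16628341 -0.37767467  1.00550036]
top 377.30238251196823 377.30238251196823 325.416882001555 195.57372454065998 [[-1.08237793e-02 -9.99939170e-01 -2.12161905e-03]
 [-9.85464818e-01  1.10267843e-02 -1.69521392e-01]
 [ 1.69534474e-01  2.55918800e-04 -9.85524224e-01]] [-0.00664805  0.58788014  1.11505544] [ 0.3902229  -0.01341544  1.19855831]
{'t': 0.1, 'q': array([-1.41041395e+00,  1.31083799e-01,  1.48913735e+00,  1.44292774e-05,
        1.52299512e+00, -8.53863805e-02]), 'dq': array([-0.00029826, -0.00202249, -0.0046069 ,  0.00068601, -0.0001961 ,
        0.00093431]), 'joint_torque': array([ 1.08938853e-03, -5.61344326e+01, -4.93092799e+01,  7.70883774e-02,
        2.92749074e-02, -3.97149245e-05]), 'tool_pos': array([ 0.14593504, -0.58145981,  0.21161159]), 'orientation': array([-3.11629192e+00, -3.84881757e-01,  7.29513473e-05]), 'force': array([ 0.67052168, -0.41317403,  0.59918427]), 'wrist_torque': array([ 0.01447238, -0.03487764,  0.04184243]), 'gripper_force': 0.0, 'opening': 0.09319457285822483}
```

View pics/top0.png

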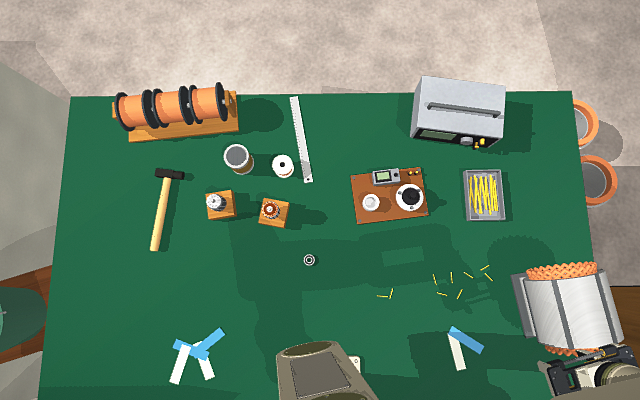

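View pics/scene0.png

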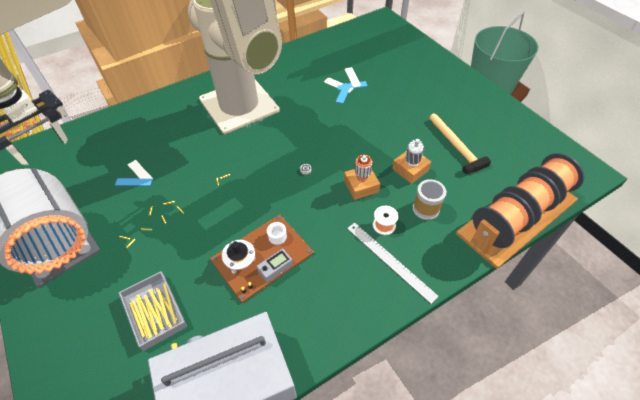

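The top view shows the station plate near (390,195), with the black cap in the ring at (408,197) and the empty collar at (371,202). The armature with copper windings is at (272,210) and the cage rotor at (217,202). In the scene view the armature is at (363,170), the rotor at (413,155), the cap at (238,250) and the collar at (277,233).

```bash
cat > h.py <<'E'
import numpy as np,cv2
def cloud(c):
    v,u=np.mgrid[0:400,0:640]; d=c["depth"].astype(float)
    P=np.stack([(u-c["cx"])/c["fx"]*d,(v-c["cy"])/c["fy"]*d,d],-1)
    W=(P-c["t"])@c["R"]; W[d<=0]=np.nan; return W
def ray(c,u,v,z):
    o=-c["R"].T@c["t"]; d=c["R"].T@np.array([(u-c["cx"])/c["fx"],(v-c["cy"])/c["fy"],1]); return o+d*(z-o[2])/d[2]
def proj(c,X):
    p=c["R"]@np.asarray(X)+c["t"]; return c["fx"]*p[0]/p[2]+c["cx"],c["fy"]*p[1]/p[2]+c["cy"]
def circ(p):  # least squares circle
    A=np.c_[2*p,np.ones(len(p))]; s=np.linalg.lstsq(A,(p**2).sum(1),rcond=None)[0]; return s[:2],np.sqrt(s[2]+s[:2]@s[:2])
E
python3 - <<'E'
from h import *
T=dict(np.load("/tmp/top0.npz")); S=dict(np.load("/tmp/scene0.npz"))
for n,u,v,z in [("cap",408,197,.08),("collar",371,202,.045),("arm",272,208,.12),("rotor",215,201,.12)]:
    print(n,ray(T,u,v,z).round(3))
print("scene cap",ray(S,238,248,.09),"collar",ray(S,277,230,.045),"arm",ray(S,364,158,.12),"rot",ray(S,417,144,.12))
for nm,c in(("top",T),("scene",S)):
    W=cloud(c); hsv=cv2.cvtColor(c["image"],cv2.COLOR_RGB2HSV); z=W[...,2]
    for n,(cx,cy),r,lo,hi in [("capknob",(.42,-.25),.05,.085,.105),("capflange",(.42,-.25),.06,.058,.072),("collar rim",(.41,-.14),.045,.035,.055),("arm top",(.38,.14),.06,.095,.14),("armblock",(.38,.14),.09,.03,.046),("rotor top",(.40,.29),.06,.09,.14)]:
        m=(np.hypot(W[...,0]-cx,W[...,1]-cy)<r)&(z>lo)&(z<hi)
        if m.sum(): 
            p=W[m]; print(nm,n,m.sum(),"mean",p.mean(0).round(4),"mid",((p.min(0)+p.max(0))/2).round(4),"ext",np.ptp(p,axis=0).round(3))
    br=cv2.inRange(hsv,(3,80,40),(20,255,200)); 
    n,l,s,cen=cv2.connectedComponentsWithStats(br)
    for i in range(1,n):
        if s[i,4]>250: 
            ct=cv2.findContours((l==i).astype(np.uint8),0,1)[0][0]; hull=cv2.convexHull(ct)[:,0]
            zz=np.nanmedian(z[l==i]); P=np.array([ray(c,*q,.010 if zz<.025 else .04)[:2] for q in hull],np.float32); print(nm,i,s[i],zz.round(3),[np.round(a,4) for a in cv2.minAreaRect(P)])
E
```

```text
cap [ 0.576 -0.261  0.08 ]
collar [ 0.567 -0.154  0.045]
arm [0.541 0.141 0.12 ]
rotor [0.563 0.307 0.12 ]
scene cap [ 0.59426942 -0.26953455  0.09      ] collar [ 0.57176205 -0.15115099  0.045     ] arm [0.53816096 0.15313885 0.12      ] rot [0.57604054 0.31289541 0.12      ]
top 4 [ 119   90  120   53 1755] 0.011 [array([0.8689, 0.4728]), array([0.148 , 0.3907]), np.float64(5.8118)]
top 48 [581 160  34  40 274] -0.53 [array([ 0.6447, -0.8982]), array([0.1344, 0.0717]), np.float64(18.9718)]
top 49 [ 350  167   79   57 2235] 0.009 [array([ 0.595 , -0.2153]), array([0.1586, 0.2287]), np.float64(6.4949)]
top 117 [  0 265  52  43 887] -0.284 [array([0.3228, 0.9157]), array([0.154 , 0.1259]), np.float64(89.9552)]
top 171 [ 610  287   30   82 1411] -0.448 [array([ 0.1835, -0.925 ]), array([0.0887, 0.2334]), np.float64(89.388)]
top 172 [  0 321  46  43 648] -0.284 [array([0.1423, 0.8877]), array([0.0676, 0.1671]), np.float64(36.1002)]
scene 1 [  75    0  135  106 9185] -0.068 [array([-0.6073, -0.1668]), array([0.4929, 0.8206]), np.float64(78.1736)]
scene 2 [ 277    0   50   43 1188] -0.334 [array([-0.3453,  0.4694]), array([0.2086, 0.3351]), np.float64(62.4617)]
scene 33 [393 155  38  28 354] 0.023 [array([0.562 , 0.3255]), array([0.0974, 0.1113]), np.float64(8.8328)]
scene 49 [345 173  35  26 355] 0.026 [array([0.558, 0.14 ]), array([0.0906, 0.096 ]), np.float64(77.101)]
scene 51 [ 456  175  123   94 1094] 0.04 [array([0.8772, 0.4705]), array([0.1381, 0.4348]), np.float64(5.6372)]
scene 63 [414 196  28  20 264] 0.043 [array([0.725 , 0.2409]), array([0.0704, 0.0568]), np.float64(39.1606)]
scene 77 [ 210  215  104   88 2609] 0.009 [array([ 0.5985, -0.2159]), array([0.1612, 0.2294]), np.float64(6.457)]
```

```bash
cat >> h.py <<'E'
from scipy.spatial.transform import Rotation as Ro
def delta(X,yaw=None):  # world target -> tool-axis shift (and turn) from the measured pose
    from plant import sensors
    s=sensors.read_state(); R=Ro.from_rotvec(s["orientation"]).as_matrix()
    print("t",s["t"],"tcp",s["tool_pos"].round(4),"yaw",np.arctan2(R[1,0],R[0,0]).round(4),"tilt",np.arccos(-R[2,2]).round(4),"F",s["force"].round(2),"op",round(s["opening"],4),"gf",s["gripper_force"])
    print("delta tool",(R.T@(np.asarray(X)-s["tool_pos"])).round(4))
E
python3 - <<'E'
from h import *
T=dict(np.load("/tmp/top0.npz")); S=dict(np.load("/tmp/scene0.npz"))
for nm,c in(("top",T),("scene",S)):
    W=cloud(c); z=W[...,2]; hsv=cv2.cvtColor(c["image"],cv2.COLOR_RGB2HSV)
    for n,(cx,cy),r,lo,hi in [("knobtop",(.583,-.272),.04,.09,.102),("flange",(.583,-.272),.05,.058,.07),("collar rim",(.57,-.153),.04,.040,.051),("arm stacktop",(.54,.145),.05,.105,.122),("armblock",(.54,.145),.08,.036,.044),("arm shaft",(.54,.145),.05,.124,.14),("rotor top",(.565,.307),.06,.1,.14)]:
        m=(np.hypot(W[...,0]-cx,W[...,1]-cy)<r)&(z>lo)&(z<hi)
        if m.sum()>3: 
            p=W[m]; print(nm,n,m.sum(),"mean",p.mean(0).round(4),"mid",((p.min(0)+p.max(0))/2).round(4),"ext",np.ptp(p,axis=0).round(3))
    m=(z>.05)&(W[...,0]>.05)&(W[...,0]<.7)&(W[...,1]>-.8)&(W[...,1]<-.3)
    p=W[m]; 
    for y in np.arange(-.8,-.3,.05):
        q=p[(p[:,1]>y)&(p[:,1]<y+.05)]
        if len(q): print(nm,y.round(2),"x",q[:,0].min().round(2),q[:,0].max().round(2),"zmax",q[:,2].max().round(2))
    print(proj(c,(.146,-.582,.2)))
delta((.22,-.40,.30)); delta((.577,-.27,.30))
E
```

```text
top knobtop 35 mean [ 0.5824 -0.2724  0.0946] mid [ 0.5823 -0.2734  0.0945] ext [0.018 0.019 0.009]
top flange 201 mean [ 0.5808 -0.2718  0.0629] mid [ 0.5828 -0.2729  0.0633] ext [0.053 0.054 0.01 ]
top collar rim 91 mean [ 0.5682 -0.1531  0.0436] mid [ 0.5688 -0.1525  0.0447] ext [0.048 0.047 0.009]
top arm stacktop 194 mean [0.5387 0.1479 0.115 ] mid [0.5401 0.1488 0.1136] ext [0.048 0.046 0.017]
top armblock 371 mean [0.5356 0.1446 0.039 ] mid [0.5384 0.1495 0.04  ] ext [0.09  0.092 0.008]
top arm shaft 13 mean [0.5401 0.1497 0.1294] mid [0.5406 0.1501 0.1292] ext [0.012 0.01  0.01 ]
top rotor top 142 mean [0.5664 0.316  0.1073] mid [0.5676 0.3166 0.1145] ext [0.039 0.039 0.029]
top -0.8 x 0.17 0.36 zmax 0.21
top -0.75 x 0.18 0.38 zmax 0.23
top -0.7 x 0.16 0.37 zmax 0.35
top -0.65 x 0.14 0.37 zmax 0.44
top -0.6 x 0.14 0.36 zmax 0.49
top -0.55 x 0.09 0.2 zmax 0.56
top -0.5 x 0.1 0.2 zmax 0.62
top -0.45 x 0.18 0.19 zmax 0.62
top -0.4 x 0.17 0.18 zmax 0.59
top -0.35 x 0.55 0.6 zmax 0.06
(np.float64(554.9125241853958), np.float64(357.1661983976777))
scene knobtop 50 mean [ 0.5834 -0.
[... 637 characters left out ...]
178 0.1152] ext [0.039 0.042 0.03 ]
scene -0.8 x 0.35 0.36 zmax 0.16
scene -0.75 x 0.22 0.38 zmax 0.23
scene -0.7 x 0.15 0.38 zmax 0.23
scene -0.65 x 0.12 0.37 zmax 0.35
scene -0.6 x 0.14 0.36 zmax 0.47
scene -0.55 x 0.09 0.2 zmax 0.56
scene -0.5 x 0.1 0.2 zmax 0.61
scene -0.45 x 0.18 0.19 zmax 0.6
scene -0.4 x 0.17 0.18 zmax 0.58
scene -0.35 x 0.56 0.61 zmax 0.05
(np.float64(47.98915368395495), np.float64(156.17324198402406))
t 0.1 tcp [ 0.1459 -0.5815  0.2116] yaw 0.2458 tilt 0.0016 F [ 0.67 -0.41  0.6 ] op 0.0932 gf 0.0
delta tool [ 0.116  -0.1581 -0.0881]
t 0.1 tcp [ 0.1459 -0.5815  0.2116] yaw 0.2458 tilt 0.0016 F [ 0.67 -0.41  0.6 ] op 0.0932 gf 0.0
delta tool [ 0.4939 -0.1974 -0.088 ]
```

Units first: shifts go in shares of 50 mm and turns go in shares of 2 rad. So -0.044 m is -0.88, -0.04 m is -0.8.

Call:
{"api": "jog_arm", "payload": {
  "increments": [
    [0.093,[0,0,-0.88],0],
    [0.093,[0,0,-0.88],0],
    [0.093,[0.58,-0.8,0],0],
    [0.093,[0.58,-0.8,0],0],
    [0.093,[0.58,-0.8,0],0],
    [0.093,[0.58,-0.78,0],0],
    [0.093,[0.76,-0.08,0],0],
    [0.093,[0.76,-0.08,0],0],
    [0.093,[0.76,-0.08,0],0],
    [0.093,[0.76,-0.08,0],0],
    [0.093,[0.76,-0.08,0],0],
    [0.093,[0.76,-0.08,0],0],
    [0.093,[0.76,-0.08,0.4],0],
    [0.093,[0.76,-0.08,0.4],0],
    [0.093,[0.76,-0.08,0.4],0],
    [0.093,[0.76,-0.08,0.4],0],
    [0.093,[0,0,0],0],
    [0.093,[0,0,0],0]
  ],
  "clamp_n": 20
}}

```text
t: 1.9
tool_pos: [0.5783, -0.2674, 0.2186]
orientation: [-3.116, -0.387, 0.005]
force: [-0.5, -0.3, 0.4]
opening: 0.0933
gripper_force: 0.0
```

```bash
python3 - <<'E'
from h import *
from plant import read_camera
delta((.583,-.272,.085))
c=read_camera("wrist"); cv2.imwrite("pics/w1.png",c["image"][:,:,::-1])
print(proj(c,(.583,-.272,.096)))
E
```

```text
t 1.9 tcp [ 0.5783 -0.2674  0.2186] yaw 0.2474 tilt 0.0035 F [-0.51 -0.27  0.36] op 0.0933 gf 0.0
delta tool [0.0037 0.0059 0.1336]
(np.float64(327.1424337996249), np.float64(191.85718982102236))
```

View pics/w1.png

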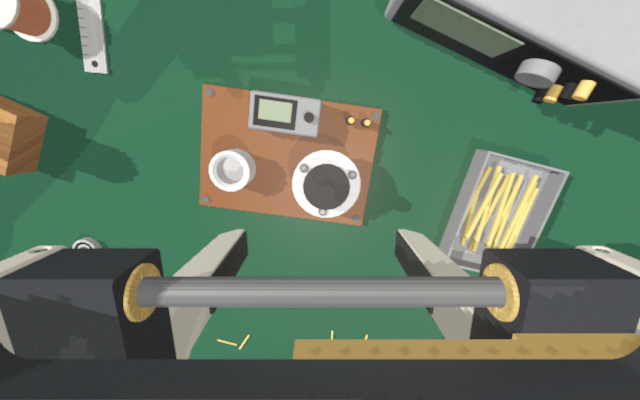

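The wrist view shows the cap flange at (327,186) in the ring and the empty collar at (232,170). The predicted knob top (327,192) agrees with it. I'll check it by depth.

```bash
cat >> h.py <<'E'
def bands(c,L):
    W=cloud(c); z=W[...,2]
    for n,(cx,cy),r,lo,hi in L:
        m=(np.hypot(W[...,0]-cx,W[...,1]-cy)<r)&(z>lo)&(z<hi); p=W[m]
        if len(p)>3: print(n,len(p),"mean",p.mean(0).round(4),"mid",((p.min(0)+p.max(0))/2).round(4),"ext",np.ptp(p,axis=0).round(3))
E
python3 - <<'E'
from h import *
from plant import read_camera
c=read_camera("wrist")
bands(c,[("knobtop",(.583,-.272),.03,.092,.1),("flange",(.583,-.272),.05,.061,.067),("rim",(.57,-.153),.04,.042,.048)])
E
```

```text
knobtop 257 mean [ 0.5818 -0.2707  0.0945] mid [ 0.5818 -0.2707  0.0943] ext [0.019 0.019 0.005]
flange 1342 mean [ 0.5833 -0.2702  0.0626] mid [ 0.5816 -0.271   0.0639] ext [0.055 0.056 0.006]
rim 513 mean [ 0.5681 -0.1512  0.0435] mid [ 0.5678 -0.1518  0.044 ] ext [0.049 0.049 0.004]
```

In the tool's units: 0.03 m is 0.6, 0.005 m is 0.1.

Call:
{"api": "jog_arm", "payload": {
  "increments": [
    [0.06,[0.06,0.1,0.4],0],
    [0.06,[0,0,0.6],0],
    [0.06,[0,0,0.6],0],
    [0.06,[0,0,0.5],0],
    [0.06,[0,0,0.3],0],
    [0.06,[0,0,0.3],0],
    [0.06,[0,0,0],0],
    [0.06,[0,0,0],0]
  ]
}}

```text
t: 2.8
tool_pos: [0.5832, -0.2728, 0.0866]
orientation: [3.117, 0.385, 0.002]
force: [0.6, 0.4, -0.2]
opening: 0.0601
gripper_force: 0.0
```

```bash
python3 -c "
from h import *; delta((.5823,-.2715,.083))"
```

```text
t 2.8 tcp [ 0.5832 -0.2728  0.0866] yaw 0.2455 tilt 0.0012 F [ 0.58  0.44 -0.24] op 0.0601 gf 0.0
delta tool [-0.0005 -0.0015  0.0036]
```

In the tool's units: 0.0035 m is 0.07, -0.0015 m is -0.03.

Call:
{"api": "jog_arm", "payload": {
  "increments": [
    [0.06,[0,-0.03,0.07],0],
    [0,[0,0,0],0],
    [0,[0,0,0],0],
    [0,[0,0,0],0],
    [0,[0,0,0],0],
    [0,[0,0,0],0],
    [0,[0,0,0],0],
    [0,[0,0,0],0]
  ],
  "clamp_n": 20
}}

```text
t: 3.6
tool_pos: [0.5825, -0.271, 0.0821]
orientation: [3.118, 0.385, 0.0]
force: [0.2, 0.1, 0.3]
opening: 0.0194
gripper_force: 20.0
```

Call:
{"api": "jog_arm", "payload": {
  "increments": [
    [0,[0,0,-0.2],0],
    [0,[0,0,-0.4],0],
    [0,[0,0,0],0]
  ]
}}

```text
t: 3.9
tool_pos: [0.5844, -0.272, 0.1158]
orientation: [3.115, 0.385, 0.007]
force: [1.2, -0.4, 0.6]
opening: 0.019
gripper_force: 20.0
```

```bash
python3 -c "
from h import *; delta((.5823,-.2715,.083))"
```

```text
t 3.9 tcp [ 0.5844 -0.272   0.1158] yaw 0.2458 tilt 0.0054 F [ 1.2  -0.38  0.62] op 0.019 gf 19.999933540821075
delta tool [-0.002  -0.0011  0.0328]
```

In the tool's units: -0.0238 m is -0.476, 0.0032 m is 0.064.

Call:
{"api": "jog_arm", "payload": {
  "increments": [
    [0,[0.064,-0.476,0],0],
    [0,[0.064,-0.476,0],0],
    [0,[0.064,-0.476,0],0],
    [0,[0.062,-0.476,0],0],
    [0,[0.062,-0.476,0],0],
    [0,[0,0,0],0],
    [0,[0,0,0.3],0],
    [0,[0,0,0.26],0],
    [0,[0,0,0],0],
    [0,[0,0,0],0]
  ]
}}

```text
t: 4.9
tool_pos: [0.5679, -0.1521, 0.0826]
orientation: [-3.117, -0.383, 0.003]
force: [-0.2, -0.7, -0.3]
opening: 0.0192
gripper_force: 20.0
```

```bash
python3 - <<'E'
from h import *
from plant import read_camera
delta((.5688,-.1525,.083))
for n in("scene","top"):
    c=read_camera(n)
    if n=="scene":cv2.imwrite("pics/s2.png",cv2.resize(c["image"][170:290,200:340,::-1],None,fx=5,fy=5))
    bands(c,[("flange",(.569,-.153),.033,.056,.07),("rim",(.569,-.153),.035,.04,.049)])
E
```

```text
t 4.9 tcp [ 0.5679 -0.1521  0.0826] yaw 0.2448 tilt 0.0024 F [-0.23 -0.74 -0.32] op 0.0192 gf 19.999945163726807
delta tool [ 0.0008  0.0006 -0.0004]
flange 195 mean [ 0.5759 -0.1537  0.0637] mid [ 0.5704 -0.1518  0.0645] ext [0.048 0.056 0.011]
rim 53 mean [ 0.5847 -0.158   0.0439] mid [ 0.5807 -0.1543  0.044 ] ext [0.028 0.046 0.008]
flange 19 mean [ 0.5483 -0.1629  0.0635] mid [ 0.5531 -0.1531  0.0631] ext [0.022 0.046 0.007]
```

View pics/s2.png

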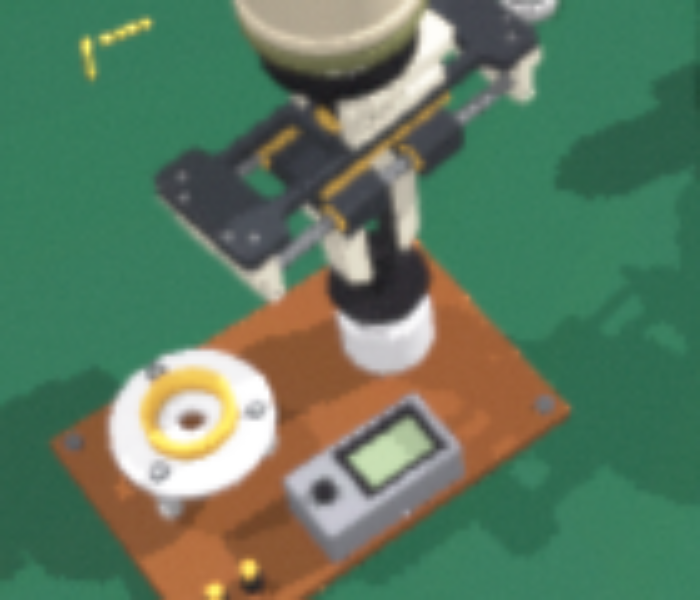

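The crop shows the cap hanging centred over the parking collar, with its flange at crop (380,280). The brass ring is empty at crop (190,415). Next I lower it.

In the tool's units: 0.004 m is 0.08, 0.003 m is 0.06.

Call:
{"api": "jog_arm", "payload": {
  "increments": [
    [0,[0,0,0.08],0],
    [0,[0,0,0.08],0],
    [0,[0,0,0.06],0],
    [0,[0,0,0.04],0],
    [0,[0,0,0.02],0],
    [0,[0,0,0],0],
    [0,[0,0,0],0]
  ]
}}

```text
t: 5.7
tool_pos: [0.5689, -0.1516, 0.0702]
orientation: [3.118, 0.385, 0.0]
force: [-0.8, -0.7, -0.3]
opening: 0.0187
gripper_force: 20.0
```

Call:
{"api": "jog_arm", "payload": {
  "increments": [
    [0,[0,0,0.02],0],
    [0,[0,0,0.02],0],
    [0,[0,0,0],0],
    [0,[0,0,0],0]
  ]
}}

```text
t: 6.1
tool_pos: [0.5688, -0.1516, 0.068]
orientation: [-3.118, -0.385, 0.0]
force: [0.2, 0.7, -1.9]
opening: 0.0189
gripper_force: 20.0
```

In the tool's units: 0.001 m is 0.02.

Call:
{"api": "jog_arm", "payload": {
  "increments": [
    [0,[0,0,0.02],0],
    [0,[0,0,0],0],
    [0,[0,0,0],0]
  ]
}}

```text
t: 6.4
tool_pos: [0.5689, -0.1517, 0.0671]
orientation: [3.118, 0.385, 0.0]
force: [0.1, 0.7, 0.0]
opening: 0.0192
gripper_force: 20.0
```

Call:
{"api": "jog_arm", "payload": {
  "increments": [
    [0,[0,0,0.02],0],
    [0,[0,0,0],0],
    [0,[0,0,0],0]
  ]
}}

```text
t: 6.7
tool_pos: [0.569, -0.1517, 0.067]
orientation: [3.118, 0.385, 0.0]
force: [-3.8, 1.9, 7.1]
opening: 0.019
gripper_force: 20.0
```

Contact: the flange is on the rim. I release it, retreat upward and check the cap.

In the tool's units: -0.04 m is -0.8, -0.03 m is -0.6.

Call:
{"api": "jog_arm", "payload": {
  "increments": [
    [0.04,[0,0,0],0],
    [0.06,[0,0,0],0],
    [0.06,[0,0,0],0],
    [0.06,[0,0,0],0],
    [0.06,[0,0,-0.4],0],
    [0.06,[0,0,-0.6],0],
    [0.093,[0,0,-0.8],0],
    [0.093,[0,0,-0.8],0],
    [0.093,[-0.6,0,-0.4],0],
    [0.093,[-0.6,-0.4,0],0],
    [0.093,[0,-0.6,0],0],
    [0.093,[0,-0.8,0],0],
    [0.093,[0,-0.8,0],0],
    [0.093,[0,0,0],0],
    [0.093,[0,0,0],0]
  ]
}}

```text
t: 8.2
tool_pos: [0.4791, -0.0397, 0.2162]
orientation: [3.117, 0.388, 0.001]
force: [-0.1, -0.7, 0.8]
opening: 0.0933
gripper_force: 0.0
```

```bash
python3 - <<'E'
from h import *
from plant import read_camera
for n in("scene","top"):
    c=read_camera(n)
    bands(c,[(n+" flange",(.569,-.153),.035,.043,.056),("knobtop",(.569,-.153),.03,.074,.09),("ringplate",(.583,-.272),.05,.043,.053),("brass",(.583,-.272),.05,.056,.065),("arm shaft",(.541,.149),.05,.124,.14),("arm stack",(.541,.149),.05,.105,.122)])
delta((.541,.149,.087))
E
```

```text
scene flange 219 mean [ 0.5735 -0.1534  0.0486] mid [ 0.569  -0.1517  0.0495] ext [0.056 0.055 0.012]
knobtop 47 mean [ 0.5703 -0.152   0.0794] mid [ 0.5696 -0.1513  0.0789] ext [0.022 0.019 0.01 ]
ringplate 541 mean [ 0.5863 -0.2723  0.0476] mid [ 0.5835 -0.2714  0.048 ] ext [0.084 0.083 0.01 ]
brass 132 mean [ 0.5818 -0.2714  0.0591] mid [ 0.5839 -0.2711  0.0599] ext [0.05  0.048 0.008]
arm shaft 12 mean [0.5422 0.1491 0.1295] mid [0.5423 0.1486 0.1288] ext [0.009 0.01  0.008]
arm stack 171 mean [0.5466 0.1464 0.1147] mid [0.5429 0.1507 0.1135] ext [0.045 0.047 0.017]
ringplate 421 mean [ 0.5815 -0.2713  0.0474] mid [ 0.5814 -0.2717  0.0479] ext [0.082 0.082 0.01 ]
brass 82 mean [ 0.5817 -0.2739  0.0587] mid [ 0.5749 -0.2727  0.0603] ext [0.059 0.049 0.009]
arm shaft 13 mean [0.5393 0.1491 0.1288] mid [0.5388 0.1492 0.1294] ext [0.008 0.011 0.011]
arm stack 193 mean [0.5385 0.148  0.115 ] mid [0.5397 0.149  0.1136] ext [0.047 0.047 0.017]
t 8.3 tcp [ 0.4793 -0.0409  0.2161] yaw 0.2456 tilt 0.0005 F [-0.41  0.81 -0.09] op 0.0931 gf 0.0
delta tool [ 0.106  -0.1692  0.129 ]
```

In the tool's units: -0.034 m is -0.68, -0.033 m is -0.66.

Call:
{"api": "jog_arm", "payload": {
  "increments": [
    [0.093,[0.42,-0.68,0],0],
    [0.093,[0.42,-0.68,0],0],
    [0.093,[0.42,-0.68,0],0],
    [0.093,[0.42,-0.68,0],0],
    [0.093,[0.42,-0.66,0],0],
    [0.093,[0,0,0],0],
    [0.093,[0,0,0],0],
    [0.093,[0,0,0],0]
  ]
}}

```text
t: 9.1
tool_pos: [0.5399, 0.1478, 0.2157]
orientation: [3.118, 0.383, -0.001]
force: [-0.2, -0.4, -0.1]
opening: 0.093
gripper_force: 0.0
```

```bash
python3 - <<'E'
from h import *
from plant import read_camera
c=read_camera("wrist"); cv2.imwrite("pics/w2.png",c["image"][:,:,::-1])
bands(c,[("arm shaft",(.541,.149),.03,.12,.14),("wind",(.541,.149),.04,.105,.119),("block",(.541,.149),.07,.035,.044)])
print(proj(c,(.5408,.149,.132)))
delta((.5408,.149,.087))
E
```

```text
arm shaft 184 mean [0.5407 0.1518 0.1257] mid [0.5423 0.1516 0.1262] ext [0.022 0.017 0.012]
wind 1483 mean [0.5421 0.1521 0.1148] mid [0.5397 0.1517 0.112 ] ext [0.048 0.048 0.014]
block 2212 mean [0.5516 0.1547 0.0386] mid [0.5395 0.1515 0.0386] ext [0.093 0.093 0.006]
(np.float64(320.5470245520673), np.float64(203.5832212646486))
t 9.15 tcp [0.5399 0.1477 0.2159] yaw 0.2439 tilt 0.0006 F [-0.72  0.25 -0.04] op 0.0928 gf 0.0
delta tool [ 0.0013 -0.0011  0.1289]
```

View pics/w2.png

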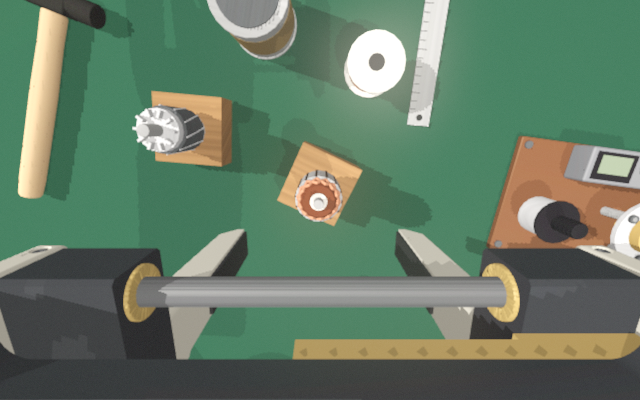

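The wrist view shows the copper-wound armature with its ring of windings at (319,201), and the cage rotor at (160,130). The tool is aligned, so I go down.

In the tool's units: 0.025 m is 0.5, -0.0019 m is -0.038.

Call:
{"api": "jog_arm", "payload": {
  "increments": [
    [0.093,[0.028,-0.038,0.4],0],
    [0.093,[0,0,0.5],0],
    [0.093,[0,0,0.5],0],
    [0.093,[0,0,0.5],0],
    [0.093,[0,0,0.4],0],
    [0.093,[0,0,0.26],0],
    [0.093,[0,0,0],0],
    [0.093,[0,0,0],0]
  ]
}}

```text
t: 9.95
tool_pos: [0.541, 0.151, 0.0888]
orientation: [3.118, 0.384, 0.001]
force: [0.1, -0.2, -0.4]
opening: 0.0931
gripper_force: 0.0
```

```bash
python3 -c "
from h import *; delta((.5408,.150,.087))"
```

```text
t 9.95 tcp [0.541  0.151  0.0888] yaw 0.245 tilt 0.0007 F [ 0.07 -0.25 -0.45] op 0.0931 gf 0.0
delta tool [-0.0005  0.0009  0.0018]
```

In the tool's units: 0.001 m is 0.02, 0.0005 m is 0.01.

Call:
{"api": "jog_arm", "payload": {
  "increments": [
    [0,[0,0.01,0.02],0],
    [0,[0,0,0],0],
    [0,[0,0,0],0],
    [0,[0,0,0],0],
    [0,[0,0,0],0],
    [0,[0,0,0],0],
    [0,[0,0,0],0],
    [0,[0,0,0],0],
    [0,[0,0,0],0]
  ],
  "clamp_n": 50
}}

```text
t: 10.85
tool_pos: [0.5408, 0.151, 0.0871]
orientation: [3.118, 0.385, 0.0]
force: [-0.0, 0.0, 0.7]
opening: 0.0472
gripper_force: 50.0
```

```bash
python3 -c "
from h import *; delta((.5408,.150,.087))"
```

```text
t 10.85 tcp [0.5408 0.151  0.0871] yaw 0.2458 tilt 0.0001 F [-0.05  0.    0.73] op 0.0472 gf 49.99988079071045
delta tool [-0.0002  0.0009  0.0001]
```

In the tool's units: -0.02 m is -0.4, -0.015 m is -0.3.

Call:
{"api": "jog_arm", "payload": {
  "increments": [
    [0,[0,0,-0.2],0],
    [0,[0,0,-0.3],0],
    [0,[0,0,-0.4],0],
    [0,[0,0,-0.4],0],
    [0,[0,0,-0.4],0],
    [0,[0,0,-0.3],0],
    [0,[0,0,0],0],
    [0,[0,0,0],0]
  ]
}}

```text
t: 11.65
tool_pos: [0.5407, 0.151, 0.187]
orientation: [-3.118, -0.385, -0.0]
force: [0.3, -0.1, -7.3]
opening: 0.0475
gripper_force: 50.0
```

```bash
python3 -c "
from h import *; delta((.5825,-.2715,.187))"
```

```text
t 11.65 tcp [0.5407 0.151  0.187 ] yaw 0.2459 tilt 0.0002 F [ 0.29 -0.08 -7.32] op 0.0475 gf 49.993985295295715
delta tool [-0.0623  0.42   -0.    ]
```

Call:
{"api": "jog_arm", "payload": {
  "increments": [
    [0,[-0.09,0.4,0],0],
    [0,[-0.09,0.6,0],0],
    [0,[-0.09,0.6,0],0],
    [0,[-0.09,0.6,0],0],
    [0,[-0.09,0.6,0],0],
    [0,[-0.09,0.6,0],0],
    [0,[-0.09,0.6,0],0],
    [0,[-0.09,0.6,0],0],
    [0,[-0.09,0.6,0],0],
    [0,[-0.09,0.6,0],0],
    [0,[-0.09,0.6,0],0],
    [0,[-0.09,0.6,0],0],
    [0,[-0.09,0.6,0],0],
    [0,[-0.076,0.5,0],0],
    [0,[0,0.3,0],0],
    [0,[0,0,0],0],
    [0,[0,0,0],0],
    [0,[0,0,0],0]
  ]
}}

```text
t: 13.45
tool_pos: [0.5824, -0.2702, 0.1864]
orientation: [-3.117, -0.386, 0.001]
force: [0.4, 0.1, -6.9]
opening: 0.0473
gripper_force: 50.0
```

```bash
python3 - <<'E'
from h import *
from plant import read_camera
delta((.5825,-.2715,.187))
for n in("scene","top","wrist"):
    c=read_camera(n)
    if n=="scene":cv2.imwrite("pics/s3.png",cv2.resize(c["image"][150:290,170:330,::-1],None,fx=4,fy=4))
    if n=="wrist":cv2.imwrite("pics/w3.png",c["image"][:,:,::-1])
    hsv=cv2.cvtColor(c["image"],cv2.COLOR_RGB2HSV)
    bands(c,[(n+" stack",(.5825,-.2715),.03,.175,.205),("comm",(.5825,-.2715),.02,.142,.156),("shaft",(.5825,-.2715),.02,.119,.138),("topshaft",(.5825,-.2715),.02,.222,.234)])
E
```

```text
t 13.45 tcp [ 0.5824 -0.2702  0.1864] yaw 0.2468 tilt 0.0014 F [ 0.42  0.07 -6.9 ] op 0.0473 gf 49.994637966156006
delta tool [-0.0002  0.0013 -0.0006]
scene stack 161 mean [ 0.6002 -0.2712  0.1908] mid [ 0.5941 -0.269   0.1901] ext [0.026 0.055 0.03 ]
comm 24 mean [ 0.5943 -0.2724  0.1466] mid [ 0.5931 -0.2708  0.1467] ext [0.011 0.027 0.009]
shaft 5 mean [ 0.5853 -0.2718  0.1222] mid [ 0.5854 -0.2711  0.1225] ext [0.005 0.007 0.005]
topshaft 22 mean [ 0.5842 -0.2703  0.2286] mid [ 0.5837 -0.2701  0.2276] ext [0.011 0.01  0.011]
wrist stack 994 mean [ 0.5993 -0.2671  0.1927] mid [ 0.5926 -0.2692  0.1901] ext [0.026 0.055 0.03 ]
topshaft 297 mean [ 0.5837 -0.2691  0.2285] mid [ 0.583  -0.2698  0.2269] ext [0.007 0.01  0.01 ]
```

View pics/s3.png

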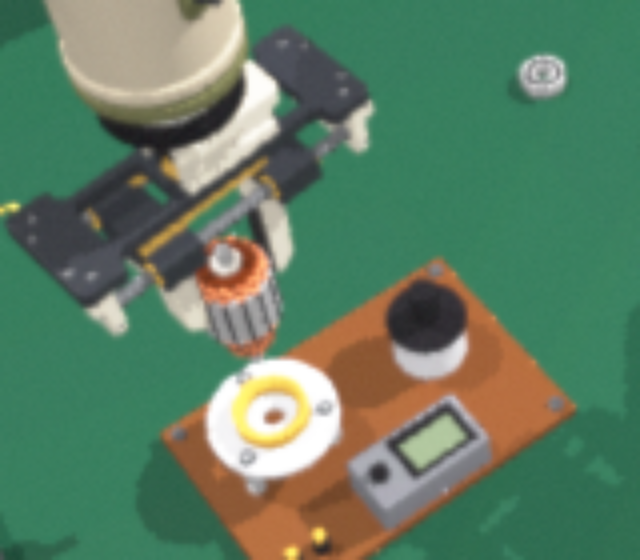

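View pics/w3.png

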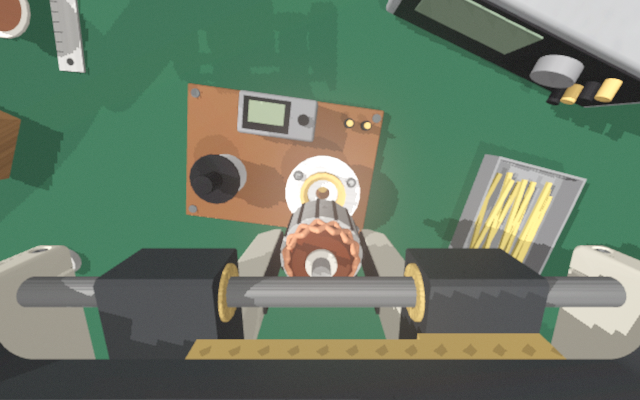

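The scene crop shows the armature hanging upright above the empty brass ring, ring at crop (270,410), with the cap standing in the collar at (428,320). In the wrist view the held armature is at (320,250) and the ring is behind it at (322,190). I start lowering.

In the tool's units: 0.02 m is 0.4, 0.0013 m is 0.026.

Call:
{"api": "jog_arm", "payload": {
  "increments": [
    [0,[0,0.026,0.3],0],
    [0,[0,0,0.4],0],
    [0,[0,0,0.4],0],
    [0,[0,0,0.2],0],
    [0,[0,0,0.12],0],
    [0,[0,0,0],0],
    [0,[0,0,0],0]
  ]
}}

```text
t: 14.3
tool_pos: [0.5833, -0.273, 0.1169]
orientation: [3.117, 0.385, 0.002]
force: [-0.6, 0.1, -6.5]
opening: 0.047
gripper_force: 50.0
```

```bash
python3 -c "
from h import *; delta((.5825,-.2715,.095))"
```

```text
t 14.3 tcp [ 0.5833 -0.273   0.1169] yaw 0.2458 tilt 0.0013 F [-0.56  0.13 -6.53] op 0.047 gf 49.99437689781189
delta tool [-0.0005 -0.0017  0.0219]
```

Call:
{"api": "jog_arm", "payload": {
  "increments": [
    [0,[0,0,0],0],
    [0,[0,0,0],0],
    [0,[0,0,0],0]
  ]
}}

```text
t: 14.6
tool_pos: [0.5832, -0.273, 0.1168]
orientation: [3.117, 0.385, 0.002]
force: [0.2, -0.3, -7.5]
opening: 0.0475
gripper_force: 50.0
```

```bash
python3 - <<'E'
from h import *
from plant import read_camera
c=read_camera("scene")
bands(c,[("stack",(.5825,-.2715),.03,.105,.135),("brass",(.583,-.2715),.03,.057,.0625),("shafttop",(.5825,-.2715),.02,.154,.166)])
delta((.5825,-.2715,.095))
E
```

```text
stack 137 mean [ 0.6009 -0.273   0.1212] mid [ 0.5961 -0.2697  0.1202] ext [0.027 0.055 0.029]
brass 62 mean [ 0.593  -0.2725  0.0593] mid [ 0.5891 -0.2719  0.0597] ext [0.034 0.047 0.005]
shafttop 22 mean [ 0.5839 -0.2733  0.1583] mid [ 0.5846 -0.2729  0.1579] ext [0.014 0.01  0.008]
t 14.65 tcp [ 0.5831 -0.273   0.1166] yaw 0.2457 tilt 0.0008 F [ 0.4  -0.39 -6.44] op 0.047 gf 49.994341135025024
delta tool [-0.0002 -0.0016  0.0216]
```

In the tool's units: 0.002 m is 0.04, -0.0014 m is -0.028.

Call:
{"api": "jog_arm", "payload": {
  "increments": [
    [0,[0,-0.028,0.04],0],
    [0,[0,0,0.04],0],
    [0,[0,0,0.04],0],
    [0,[0,0,0.04],0],
    [0,[0,0,0.04],0],
    [0,[0,0,0.04],0],
    [0,[0,0,0],0],
    [0,[0,0,0],0]
  ]
}}

```text
t: 15.45
tool_pos: [0.5824, -0.2714, 0.104]
orientation: [-3.118, -0.385, 0.0]
force: [-0.3, -0.3, -6.2]
opening: 0.0469
gripper_force: 50.0
```

Call:
{"api": "jog_arm", "payload": {
  "increments": [
    [0,[0,0,0.04],0],
    [0,[0,0,0.04],0],
    [0,[0,0,0],0],
    [0,[0,0,0],0]
  ]
}}

```text
t: 15.85
tool_pos: [0.5824, -0.2714, 0.0999]
orientation: [-3.118, -0.385, 0.0]
force: [-0.3, -0.2, -6.8]
opening: 0.0474
gripper_force: 50.0
```

The commutator is in the bore (below the rim at TCP 0.107) with no side force. I continue down to the seat.

In the tool's units: 0.002 m is 0.04, 0.001 m is 0.02.

Call:
{"api": "jog_arm", "payload": {
  "increments": [
    [0,[0,0,0.04],0],
    [0,[0,0,0.04],0],
    [0,[0,0,0.02],0],
    [0,[0,0,0],0],
    [0,[0,0,0],0]
  ]
}}

```text
t: 16.35
tool_pos: [0.5826, -0.2714, 0.0952]
orientation: [3.118, 0.385, 0.0]
force: [-0.6, -0.1, -4.8]
opening: 0.0471
gripper_force: 50.0
```

Call:
{"api": "jog_arm", "payload": {
  "increments": [
    [0,[0,0,0.02],0],
    [0,[0,0,0.02],0],
    [0,[0,0,0],0],
    [0,[0,0,0],0]
  ]
}}

```text
t: 16.75
tool_pos: [0.5828, -0.2715, 0.0937]
orientation: [3.118, 0.385, 0.001]
force: [-1.7, 2.1, 3.3]
opening: 0.047
gripper_force: 50.0
```

Call:
{"api": "jog_arm", "payload": {
  "increments": [
    [0,[0,0,0.02],0],
    [0,[0,0,0.02],0],
    [0,[0,0,0],0],
    [0,[0,0,0],0]
  ]
}}

```text
t: 17.15
tool_pos: [0.5827, -0.2715, 0.0914]
orientation: [3.118, 0.385, 0.001]
force: [-2.1, 2.9, 4.6]
opening: 0.047
gripper_force: 50.0
```

In the tool's units: 0.002 m is 0.04, 0.001 m is 0.02.

Call:
{"api": "jog_arm", "payload": {
  "increments": [
    [0,[0,0,0.04],0],
    [0,[0,0,0.04],0],
    [0,[0,0,0.02],0],
    [0,[0,0,0],0],
    [0,[0,0,0],0]
  ]
}}

```text
t: 17.65
tool_pos: [0.583, -0.2715, 0.0872]
orientation: [3.117, 0.385, 0.002]
force: [-4.2, 3.9, 10.9]
opening: 0.047
gripper_force: 50.0
```

Call:
{"api": "jog_arm", "payload": {
  "increments": [
    [0,[0,0,0.02],0],
    [0,[0,0,0.02],0],
    [0,[0,0,0],0],
    [0,[0,0,0],0]
  ]
}}

```text
t: 18.05
tool_pos: [0.583, -0.2715, 0.0855]
orientation: [3.117, 0.385, 0.002]
force: [-4.4, 4.5, 10.8]
opening: 0.0471
gripper_force: 50.0
```

Call:
{"api": "jog_arm", "payload": {
  "increments": [
    [0,[0,0,0.02],0],
    [0,[0,0,0],0],
    [0,[0,0,0],0]
  ]
}}

```text
t: 18.35
tool_pos: [0.5832, -0.2715, 0.085]
orientation: [3.117, 0.385, 0.002]
force: [-4.7, 5.1, 14.4]
opening: 0.0472
gripper_force: 50.0
```

Call:
{"api": "jog_arm", "payload": {
  "increments": [
    [0,[-0.008,-0.012,0.01],0],
    [0,[0,0,0.01],0],
    [0,[0,0,0],0],
    [0,[0,0,0],0]
  ]
}}

```text
t: 18.75
tool_pos: [0.5832, -0.2714, 0.085]
orientation: [3.116, 0.385, 0.004]
force: [-5.9, 5.1, 18.4]
opening: 0.0472
gripper_force: 50.0
```

Call:
{"api": "jog_arm", "payload": {
  "increments": [
    [0,[0,0,0.014],0],
    [0,[0,0,0],0],
    [0,[0,0,0],0]
  ]
}}

```text
t: 19.05
tool_pos: [0.5834, -0.2714, 0.085]
orientation: [3.116, 0.385, 0.005]
force: [-7.3, 6.6, 21.2]
opening: 0.0474
gripper_force: 50.0
```

```bash
python3 - <<'E'
from h import *
from plant import read_camera
for n in("scene","top","wrist"):
    c=read_camera(n)
    if n=="scene":cv2.imwrite("pics/s4.png",cv2.resize(c["image"][180:300,190:330,::-1],None,fx=5,fy=5))
    W=cloud(c); r=np.hypot(W[...,0]-.5825,W[...,1]+.2715); m=(r>.028)&(r<.039)&(W[...,2]>.03)&(W[...,2]<.055)
    print(n,"plate z median",np.nanmedian(W[m][:,2]),m.sum(), "shaft max z",np.nanmax(W[(r<.008)&(W[...,2]<.14)][:,2],initial=0))
    bands(c,[("shafttop",(.5825,-.2715),.02,.121,.134),("capflange",(.569,-.153),.035,.043,.056),("knobtop",(.569,-.153),.03,.074,.09)])
delta((.5825,-.2715,.085))
E
```

```text
scene plate z median 0.03771166870728035 212 shaft max z 0.1307142851324079
shafttop 20 mean [ 0.5848 -0.2717  0.1265] mid [ 0.5838 -0.272   0.1259] ext [0.012 0.012 0.01 ]
capflange 219 mean [ 0.5734 -0.1534  0.0484] mid [ 0.5683 -0.1518  0.0492] ext [0.057 0.055 0.012]
knobtop 48 mean [ 0.5707 -0.1519  0.0797] mid [ 0.5694 -0.1518  0.0788] ext [0.019 0.02  0.009]
top plate z median 0.036556964952603827 41 shaft max z 0.0
capflange 209 mean [ 0.5672 -0.1519  0.0479] mid [ 0.5684 -0.1521  0.0495] ext [0.054 0.053 0.012]
knobtop 39 mean [ 0.5673 -0.1525  0.0792] mid [ 0.5678 -0.1528  0.0788] ext [0.018 0.018 0.008]
wrist plate z median 0.03680307932564106 2117 shaft max z 0.13015264518725403
shafttop 292 mean [ 0.5844 -0.2701  0.1269] mid [ 0.5838 -0.2707  0.1256] ext [0.008 0.01  0.009]
capflange 3054 mean [ 0.5718 -0.1551  0.0478] mid [ 0.5675 -0.1512  0.0499] ext [0.056 0.056 0.012]
knobtop 838 mean [ 0.5687 -0.1526  0.079 ] mid [ 0.5679 -0.1515  0.0777] ext [0.02  0.02  0.007]
t 19.2 tcp [ 0.5834 -0.2714  0.085 ] yaw 0.246 tilt 0.0036 F [-7.13  5.51 21.64] op 0.0472 gf 50.008299350738525
delta tool [-0.0009 -0.0001 -0.0001]
```

View pics/s4.png

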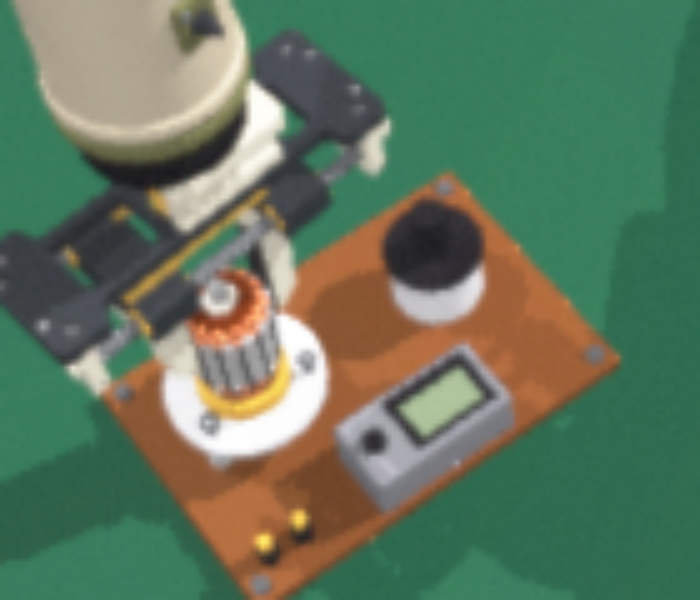

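The crop shows the armature seated in the brass collar at crop (240,350) and the cap home in its collar at (433,245). The ring plate reads 0.037–0.038 m, so it is 10 mm down, and the force rises steeply at constant height. Handing in.

```bash
python3 -c "
from plant import robot
print(robot.close_job())"
```

```text
the job is handed in; nothing more can be done
None
```

The dust cap is parked in its collar and let go. The wound armature stands in the sprung ring, held down at the bottom stop (about 28 N on the station), and I handed the job in at 19.2 s; no verdict came back.

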